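# Right the fallen spice canister and hold its lid ready over it

## Task

The open square steel canister has fallen over in its row on the wooden board: first stand it upright on its base again in the gap between the pickle jar and the clay pot, and let go of it. Then pick its square lid off the trivet by the handle, carry it over the things standing in the way, and finish while still holding the lid still and level over the canister's mouth, centred, its sides parallel to the canister's, with about a centimetre of air between them and not touching. Leave the pickle jar, the pot and the small bowl standing where they are.

Things in the scene. Friction and masses are not known exactly. Their poses are not given: they have to be found in the camera images.
- canister: Open square stainless steel canister, 50 x 50 mm outside, 85 mm tall, wall 3 mm, about 140 g (varies). Origin at the centre of the outside of its base; own z axis runs from the base to the open mouth, x and y are perpendicular to its flat sides. It starts lying on a flat side on the board (own y axis vertical, pointing down), mouth to the robot's left (+y) within 26 degrees, 25 mm from its axis to the board's top.
- canister_mouth (a point): Centre of the canister's mouth, in the plane of its rim, 85 mm from the base along the canister's own z; axes as the canister's.
- lid: Square steel lid with a wooden bar handle, about 90 g (varies). Origin at the centre of its lowest face, z up. From the bottom: a plug 40 x 40 mm, 5 mm high (fits inside the mouth), a plate 58 x 58 mm from 5 to 9 mm, then the bar handle from 9 to 37 mm, 36 mm long along the lid's x and 14 mm wide along its y. It starts lying flat on its plug, centred on the trivet to within 12 mm. It may go on in any of the four quarter turns.
- trivet: Round silicone trivet in mustard yellow, diameter 150 mm, 7 mm thick, fixed on the board at its left or right end. Origin at the centre of its underside.
- board: Polished dark wooden board, 340 mm (x) by 960 mm (y), 18 mm thick, fixed. Origin at the centre of its underside, so its top is 18 mm above the origin. The row runs along its y axis; the gap for the canister is the middle of the board, up to 140 mm either side of the origin in the board's y and 100 mm in its x, between pickle jar and pot.
- pickle_jar: Closed amber glass pickle jar, diameter 72 mm, 100 mm tall; stands loose in the row, about 205 mm left or right of the board's middle. Origin at the centre of its underside.
- pot: Terracotta-coloured ceramic pot, round-bellied, 72 mm across the belly, rim diameter 64 mm, 85 mm tall; stands loose in the row on the other side of the gap from the pickle jar. Origin at the centre of its underside.
- bowl: Small steel bowl, diameter 100 mm, 45 mm high, standing at the end of the board opposite to the trivet. Origin at the centre of its underside.
There are look-alikes about, which are no part of the job. Leave any blue, orange or turquoise look-alike of the lid alone.

How it is judged:
By the outcome, as a careful person would: the job done as asked, in the order asked, and still so for the second after the job is handed in, while the arm keeps its last pose, push and grip.
It also fails if it takes over 58 s, if anything falls off the work surface, if the arm or the gripper's body presses on something with over 40 N, if the wrist force passes 120 N, or if a joint passes its speed limit or range.

## Robot

A 6-joint arm with a two-finger parallel gripper is mounted at the origin on the work surface. World frame = base frame: x ahead of the robot, y to its left, z up, the work surface at z = 0. Lengths are in mm, angles in rad, forces in N, time in s.
With the tool pointing down it reaches from about 275 to 975 mm from the base axis. Payload 8.4 kg.
Tool frame: the origin (TCP) lies on the centre line of the jaws, within the pads' length; the fingertips stand 22 mm ahead of it and the grasp point (between the pads) lies 3 mm ahead of it; z points along the fingers, y is the line along which they close (so a half turn about z gives the same grasp; the last joint's range is limited). The gripper opens to 92 mm and grips with 3 to 60 N. Pads are 20 mm wide; open, the fingers measure 128 mm over their backs; the gripper's body (75 mm by 189 mm) begins 69 mm behind the grasp point.
Start: joints at [-1.28, 0.353, 1.633, -0, 1.155, -0.002], TCP at [180.395, -598.403, 236.583] pointing down, gripper open.
Joint ranges: [-2.63, 2.63], [-0.92, 2.1], [0.06, 2.66], [-1.3, 4.44], [0, 2.69], [-3.02, 3.02]. Speed limits (rad/s): [2.22, 2.22, 2.79, 3.14, 3.14, 3.14].

## Interface

Orientations are given as a 3x3 rotation matrix whose columns are the frame's x, y, z axes.
In Python, from plant import state, cams, workorder gives the robot as it stands. The module is installed in compiled form; this text tells all that it offers.
- The arm moves only by the shell command python3 -m pendant 'ROWS' [FORCE]. ROWS is JSON, a list of rows, each a list of 3 entries, a list of its own where there are three numbers: the turn, a rotation vector about the tool's x, y, z each as a share of pi/2 rad, from -1 to 1, then the shift along the tool's x, y, z each as a share of 0.75 m, from -1 to 1, then the opening, from -1 (shut) to 1 (fully open). In form: [[[rx, ry, rz], [dx, dy, dz], hand], ...]. A call has 1 to 10 rows; each row is the pose to reach, as a shift and turn from the pose commanded when the call began, along the tool's axes at that moment; what a row does not reach only later rows make up. A row lasts 1/12 s, in which the tool goes at most 41.7 mm and 7.16 degrees, less where a joint would pass 70% of its speed; a pose out of reach is approached as far as the arm can. A call with a number of a shift or a turn outside -1 to 1 is refused whole. A call with a gripper value outside its range is refused whole. The fingers move at their own pace and stop on an object; FORCE is the grip in N (left out, the last holds). Time passes only in rows, so rows that repeat a pose let the fingers close. It gives the time, the measured TCP pose, the force, the opening and the grip force at its end, in the units of the state.
- state(): the state, without advancing time (a new reading comes with each control period).
- cams.grab_frame(name): name is "scene" or "top" or "wrist"; returns a dict with "pixels" (480x640x3 uint8, blue, green, red), "z_map" (480x640 float32, mm along the optical axis (not along the pixel's ray), 0 where there is no reading), "fx", "fy", "cx", "cy" (pixels), "k1" (the pictures are not rectified: a ray, as slopes to the right and down, at radius r is drawn at 1 + k1 r^2 times it, then the intrinsics apply), "pose" (4x4, takes a point from camera to world coordinates). Camera axes: x right, y down, z forward; pixel columns grow to the right and rows downward; lengths in mm; the calibration is good to about 2 mm. A picture is of the moment at which its call begins.
- workorder.job_done(): hands the job in; it is judged then, once.
The state is a dict: "clock": time; "qpos": joint angles; "joint_vel": joint speeds; "joint_efforts": joint torques, N m; "ee_pos": TCP position; "ee_rot": TCP orientation; "force": force on the tool from outside, world axes, zero at the start; "torque": the same for the moment, N m; "width": finger opening in mm; "grip_force": force on a finger pad.
Only numpy, scipy, OpenCV 4.12 (cv2) and the standard library are available. Lean on these libraries where they do the work, as an engineer would, in place of code of your own. Each camera call takes 0.05 s, during which the arm holds its last target. There are 200 camera calls.

## Working session

There is one attempt and no reset: what is moved stays moved. The work goes in short steps, Python scripts to look and compute and a shell command to move; the robot and the scene stay as the last step left them, time stands still between calls to the robot, and variables do not carry over. Pictures are saved under pics/ and viewed, at most 10 in all, crops included, and the job is handed in when it is done.

```bash
mkdir -p pics
cat > h.py <<'E'
import numpy as np, cv2
from plant import state, cams, workorder
def grab(name,save=None):
    f=cams.grab_frame(name)
    if save: cv2.imwrite('pics/'+save,f['pixels'])
    return f
def cloud(f):
    v,u=np.mgrid[0:480,0:640].astype(float)
    x=(u-f['cx'])/f['fx'];y=(v-f['cy'])/f['fy'];X,Y=x.copy(),y.copy()
    for _ in range(8):
        s=1+f['k1']*(X*X+Y*Y);X=x/s;Y=y/s
    z=f['z_map'].astype(float);P=np.stack([X*z,Y*z,z],-1)
    T=np.array(f['pose']);W=P@T[:3,:3].T+T[:3,3];W[z<=0]=np.nan
    return W
E
python3 - <<'E'
from h import *
np.set_printoptions(precision=3,suppress=True)
a=grab('scene');b=grab('top')
np.savez('f0.npz',s=cloud(a),t=cloud(b),sp=a['pixels'],tp=b['pixels'])
cv2.imwrite('pics/top0.png',b['pixels']);cv2.imwrite('pics/scene0.png',a['pixels'])
print(a['pose'],b['pose'],state())
E
```

```text
[[   0.469    0.759   -0.452 1174.679]
 [   0.883   -0.401    0.245 -512.432]
 [   0.004   -0.514   -0.858 1475.048]
 [   0.       0.       0.       1.   ]] [[  -0.016   -0.997    0.082  331.384]
 [  -1.       0.016    0.004  -96.556]
 [  -0.005   -0.082   -0.997 1262.869]
 [   0.       0.       0.       1.   ]] {'clock': 0.1, 'qpos': array([-1.28 ,  0.354,  1.634,  0.   ,  1.155, -0.002]), 'joint_vel': array([-0.002, -0.001, -0.002,  0.002,  0.   , -0.   ]), 'joint_efforts': array([  0.   , -59.49 , -33.493,   0.07 ,   0.018,  -0.   ]), 'ee_pos': array([ 180.296, -598.001,  235.95 ]), 'ee_rot': array([[ 0.957,  0.289, -0.   ],
       [ 0.289, -0.957,  0.001],
       [ 0.   , -0.001, -1.   ]]), 'force': array([-0.089, -0.139, -0.173]), 'torque': array([-0.013,  0.036, -0.039]), 'grip_force': 0.0, 'width': 92.03939660935964}
```

View pics/top0.png

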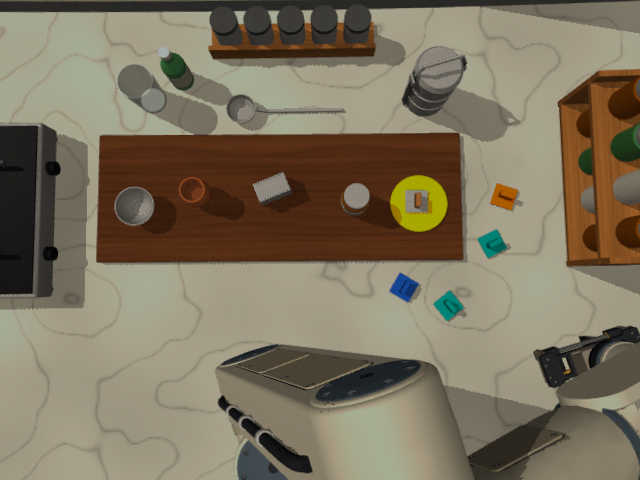

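View pics/scene0.png

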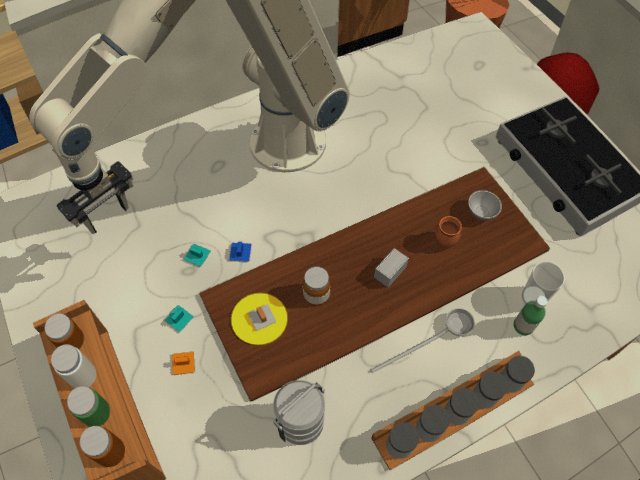

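Top view: the canister is lying at (272,188), pot at (192,190), bowl at (135,206), jar at (356,198). Lid candidates are steel on the trivet (418,202), blue (405,287), turquoise (449,305) and (492,243), and orange (505,196). The steel one with a wooden bar on the yellow trivet fits the description. I'll confirm it in a crop while measuring.

Run:
```python
from h import *
np.set_printoptions(precision=1,suppress=True)
d=np.load('f0.npz')
cr=d['tp'][140:260,100:460]; cv2.imwrite('pics/crop.png',np.hstack([cv2.resize(d['tp'][165:235,235:310],(400,373),interpolation=3),cv2.resize(d['tp'][165:235,380:455],(400,373),interpolation=3)]))
for k in 'ts':
    W=d[k].reshape(-1,3); W=W[~np.isnan(W[:,0])]
    B=W
    def reg(n,cx,cy,r,z0,z1):
        m=(np.hypot(B[:,0]-cx,B[:,1]-cy)<r)&(B[:,2]>z0)&(B[:,2]<z1); P=B[m]
        if len(P)<8: print(k,n,len(P));return
        q=P[:,:2].astype(np.float32); rr=cv2.minAreaRect(q)
        print(k,n,len(P),'mean',P.mean(0),'rect',rr, 'zmed',np.median(P[:,2]))
        return P
    T=d['t']
    if k=='t': c={n:T[v,u] for n,(u,v) in dict(can=(272,188),lid=(418,202),jar=(356,195),pot=(192,190),bowl=(135,206),board=(300,230)).items()}; print(c)
    reg('can',*c['can'][:2],75,60,90)
    reg('lidplate',*c['lid'][:2],50,32,45)
    reg('lidhandle',*c['lid'][:2],50,52,75)
    reg('jar',*c['jar'][:2],50,100,135)
    reg('pot',*T[190,192][:2],60,93,115)
    reg('bowl',*T[206,135][:2],70,54,75)
    reg('board',*c['board'][:2],30,5,30)
```

```text
{'can': array([566.7,  31.9,  67.7]), 'lid': array([ 525.1, -338.8,   63.5]), 'jar': array([ 536.3, -178. ,  117.2]), 'pot': array([571.8, 245.3,  30.6]), 'bowl': array([533.1, 396.2,  22.1]), 'board': array([463.7, -35.5,  14.3])}
t can 661 mean [570.5  34.2  68. ] rect ((571.0449829101562, 34.26567459106445), (50.77786636352539, 84.5261459350586), 21.297170639038086) zmed 68.05495963641943
t lidplate 330 mean [ 532.3 -337.7   35.2] rect ((533.7473754882812, -339.4367980957031), (57.541542053222656, 56.36813735961914), 89.05951690673828) zmed 34.75955032247532
t lidhandle 84 mean [ 534.1 -338.4   61. ] rect ((534.1219482421875, -338.331787109375), (13.339086532592773, 35.3903694152832), 88.34797668457031) zmed 60.92422501371516
t jar 543 mean [ 534.6 -177.8  117.7] rect ((534.85009765625, -178.8436279296875), (63.539833068847656, 61.12965393066406), 4.37952184677124) zmed 117.92928414351377
t pot 190 mean [563.5 229.8 100.6] rect ((560.8842163085938, 225.53778076171875), (60.988426208496094, 60.83134460449219), 5.848128795623779) zmed 101.20433630584625
t bowl 263 mean [531.8 393.1 
[... 769 characters left out ...]
.471855640411377) zmed 59.67702856372125
s jar 470 mean [ 539.4 -178.7  116.6] rect ((536.5372924804688, -176.8612060546875), (61.906822204589844, 64.18136596679688), 62.06149673461914) zmed 117.01065371486266
s pot 160 mean [556.5 231.4 101.1] rect ((560.0834350585938, 227.61927795410156), (59.71227264404297, 65.30192565917969), 54.91566848754883) zmed 101.67238515658391
s bowl 197 mean [520.7 391.   60.7] rect ((528.5244140625, 385.83154296875), (99.0563735961914, 99.29817962646484), 87.30937957763672) zmed 60.282741601958605
s board 303 mean [463.5 -35.5  18. ] rect ((462.4816589355469, -35.71445846557617), (56.452640533447266, 57.3636360168457), 60.72076416015625) zmed 17.950450535859545
```

View pics/crop.png

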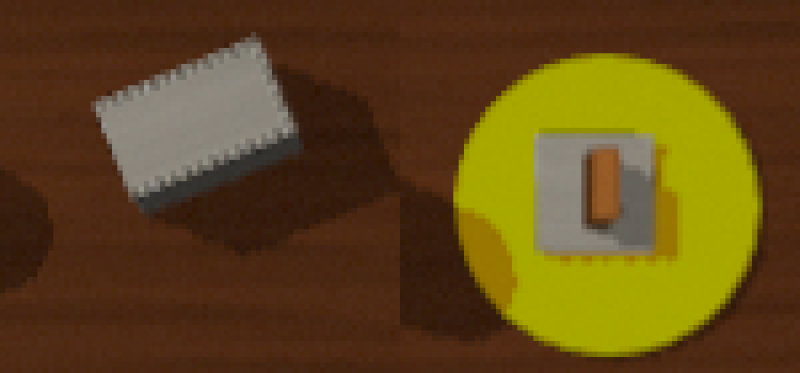

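The crop shows the canister on the left, with its mouth end down and to the left. On the right, the steel lid with its brown bar sits on the yellow trivet; its handle runs along world x. I'll grasp the canister leaning 45° from the mouth side, turn it 90° about the closing axis in the air, and set it down.

```bash
cat >> h.py <<'E'
from scipy.spatial.transform import Rotation as R
np.set_printoptions(precision=4,suppress=True)
def frame(yaw_y,tilt=0):
    # tool y at yaw_y deg (world), tool down then turned about own y by tilt deg
    c,s=np.cos(np.radians(yaw_y)),np.sin(np.radians(yaw_y))
    M=np.array([[-s,c,0],[c,s,0],[0,0,-1.]]).T
    return M@R.from_euler('y',tilt,degrees=True).as_matrix()
def plan(grasp,M):
    st=state();R0=np.array(st['ee_rot']);p=np.array(grasp)-3*M[:,2]
    d=R0.T@(p-st['ee_pos']);rv=R.from_matrix(R0.T@M).as_rotvec()
    print('turn',rv/(np.pi/2),'shift',d/750,'| mm',d,'deg',np.degrees(rv),'rows',max(np.linalg.norm(d)/41.7,np.degrees(np.linalg.norm(rv))/7.16))
E
python3 - <<'E'
from h import *
M=frame(21,0);print(M)
for t in(45,-45): print(t,frame(21,t)[:,2])
plan([571.5,35,240],M)
E
```

```text
[[-0.3584  0.9336  0.    ]
 [ 0.9336  0.3584  0.    ]
 [ 0.      0.     -1.    ]]
45 [-0.2534  0.6601 -0.7071]
-45 [ 0.2534 -0.6601 -0.7071]
turn [-0.0006 -0.0006 -1.0469] shift [ 0.743  -0.6575 -0.0086] | mm [ 557.2561 -493.158    -6.4353] deg [ -0.0506  -0.0583 -94.2243] rows 17.845667948061795
```

```bash
python3 -m pendant '[[[0,0,-0.9],[0.743,-0.657,-0.03],1],[[0,0,-0.9],[0.743,-0.657,-0.03],1],[[0,0,-0.9],[0.743,-0.657,-0.03],1],[[0,0,-0.9],[0.743,-0.657,-0.03],1],[[0,0,-0.9],[0.743,-0.657,-0.03],1],[[0,0,-0.9],[0.743,-0.657,-0.03],1],[[0,0,-0.9],[0.743,-0.657,-0.03],1],[[0,0,-0.9],[0.743,-0.657,-0.03],1],[[0,0,-0.9],[0.743,-0.657,-0.03],1],[[0,0,-0.9],[0.743,-0.657,-0.03],1]]' 30
python3 - <<'E'
from h import *
print(state()['qpos']);plan([571.5,35,240],frame(21,0))
E
```

```text
clock: 0.93
ee_pos: [399.9, -242.3, 249.2]
ee_rot: [[0.022, 1.0, 0.0], [1.0, -0.022, -0.0], [-0.0, 0.0, -1.0]]
force: [0.5, -0.2, -0.2]
width: 91.9
grip_force: 0.0
[-0.5479  0.0907  1.9431 -0.      1.1077 -0.5258]
turn [-0.      0.     -0.2474] shift [0.3747 0.2206 0.0083] | mm [280.9903 165.423    6.2272] deg [ -0.0001   0.0009 -22.2637] rows 7.820800546936192
```

```bash
python3 -m pendant '[[[0,0,-0.247],[0.375,0.22,-0.02],1],[[0,0,-0.247],[0.375,0.22,-0.02],1],[[0,0,-0.247],[0.375,0.22,-0.02],1],[[0,0,-0.247],[0.375,0.22,-0.02],1],[[0,0,-0.247],[0.375,0.22,-0.02],1],[[0,0,-0.247],[0.375,0.22,-0.02],1],[[0,0,-0.247],[0.375,0.22,-0.02],1],[[0,0,-0.247],[0.375,0.22,-0.02],1],[[0,0,-0.247],[0.375,0.22,-0.02],1],[[0,0,-0.247],[0.375,0.22,-0.02],1]]'
python3 - <<'E'
from h import *
f=grab('wrist','w1.png');W=cloud(f);P=W[~np.isnan(W[...,0])]
P=P[(P[:,2]>60)&(P[:,2]<80)&(np.hypot(P[:,0]-571,P[:,1]-35)<80)]
print(len(P),np.median(P[:,2]),cv2.minAreaRect(P[:,:2].astype(np.float32)))
print(state()['qpos']);plan([571.5,35,180],frame(21,-45))
E
```

```text
clock: 1.77
ee_pos: [572.5, 33.8, 263.6]
ee_rot: [[-0.355, 0.935, -0.001], [0.935, 0.355, -0.0], [0.0, -0.001, -1.0]]
force: [-0.2, 0.8, -0.6]
width: 92.1
grip_force: 0.0
4512 68.28023262112765 ((568.9501953125, 35.53720474243164), (49.910072326660156, 84.56902313232422), 21.757352828979492)
[ 0.0546  0.2478  1.7171 -0.0004  1.1782 -0.3069]
turn [-0.0022 -0.5001 -0.0026] shift [0.0059 0.0009 0.1085] | mm [ 4.4503  0.6544 81.3722] deg [ -0.1973 -45.0082  -0.2314] rows 6.286202377905991
```

```bash
python3 -m pendant '[[[0,-0.5,0],[0.006,-0.001,0.108],1],[[0,-0.5,0],[0.006,-0.001,0.108],1],[[0,-0.5,0],[0.006,-0.001,0.108],1],[[0,-0.5,0],[0.006,-0.001,0.108],1],[[0,-0.5,0],[0.006,-0.001,0.108],1],[[0,-0.5,0],[0.006,-0.001,0.108],1],[[0,-0.5,0],[0.006,-0.001,0.108],1],[[0,-0.5,0],[0.006,-0.001,0.108],1],[[0,-0.5,0],[0.006,-0.001,0.108],1]]'
python3 - <<'E'
from h import *
print(state()['qpos']);plan([570,35.3,44],frame(21.5,-45));plan([570,35.3,44],frame(21.5,45))
E
```

```text
clock: 2.57
ee_pos: [569.3, 35.5, 182.7]
ee_rot: [[-0.251, 0.936, 0.247], [0.662, 0.352, -0.662], [-0.706, -0.002, -0.708]]
force: [-1.0, -0.2, 0.5]
width: 91.6
grip_force: 0.0
[ 0.4864  0.4335  1.9132 -0.8886  1.1251  0.666 ]
turn [-0.0079 -0.0008 -0.0061] shift [0.1303 0.0011 0.1273] | mm [97.7019  0.8288 95.4831] deg [-0.7127 -0.0721 -0.5445] rows 3.2761122927801964
turn [-0.0015  0.9992 -0.011 ] shift [0.1263 0.0012 0.1313] | mm [94.6984  0.8947 98.4789] deg [-0.1321 89.9259 -0.9872] rows 12.560257887459814
```

```bash
python3 -m pendant '[[[-0.008,-0.001,-0.006],[0.03,0,0.03],1],[[-0.008,-0.001,-0.006],[0.06,0,0.06],1],[[-0.008,-0.001,-0.006],[0.09,0.001,0.088],1],[[-0.008,-0.001,-0.006],[0.115,0.001,0.112],1],[[-0.008,-0.001,-0.006],[0.13,0.001,0.127],1],[[-0.008,-0.001,-0.006],[0.13,0.001,0.127],1],[[-0.008,-0.001,-0.006],[0.13,0.001,0.127],1]]'
python3 - <<'E'
from h import *
plan([570,35.3,44],frame(21.5,-45))
E
```

```text
clock: 3.15
ee_pos: [570.2, 36.6, 47.3]
ee_rot: [[-0.257, 0.931, 0.259], [0.658, 0.365, -0.659], [-0.708, 0.001, -0.706]]
force: [0.7, 0.2, 1.2]
width: 92.2
grip_force: 0.0
turn [-0.0002  0.0006 -0.0015] shift [ 0.002  -0.0009  0.0002] | mm [ 1.5061 -0.6843  0.1141] deg [-0.0207  0.0518 -0.1358] rows 0.039764536392587944
```

```bash
python3 -m pendant '[[[0,0,0],[0,0,0],-1],[[0,0,0],[0,0,0],-1],[[0,0,0],[0,0,0],-1],[[0,0,0],[0,0,0],-1],[[0,0,0],[0,0,0],-1],[[0,0,0],[0,0,0],-1],[[0,0,0],[0,0,0],-1],[[0,0,0],[0,0,0],-1]]' 35
```

```text
clock: 3.82
ee_pos: [570.1, 38.1, 47.1]
ee_rot: [[-0.257, 0.93, 0.261], [0.657, 0.367, -0.659], [-0.708, 0.002, -0.706]]
force: [-1.3, 0.5, 4.4]
width: 49.6
grip_force: 35.0
```

```bash
python3 -m pendant '[[[0,0,0],[-0.02,0,-0.02],-1],[[0,0,0],[-0.045,0,-0.045],-1],[[0,0,0],[-0.07,0,-0.07],-1],[[0,0,0],[-0.085,0,-0.085],-1],[[0,0,0],[-0.085,0,-0.085],-1],[[0,0.06,0],[-0.085,0,-0.085],-1],[[0,0.13,0],[-0.085,0,-0.085],-1],[[0,0.2,0],[-0.085,0,-0.085],-1],[[0,0.27,0],[-0.085,0,-0.085],-1],[[0,0.34,0],[-0.085,0,-0.085],-1]]'
python3 - <<'E'
from h import *
print(state()['qpos']);plan([570,35.3,110],frame(21.5,45))
E
```

```text
clock: 4.65
ee_pos: [570.0, 38.6, 136.6]
ee_rot: [[-0.355, 0.93, 0.094], [0.902, 0.367, -0.227], [-0.245, 0.004, -0.969]]
force: [-0.7, -1.1, -1.8]
width: 49.8
grip_force: 35.0
[ 0.208   0.3719  1.8884 -0.3237  0.8615  0.0416]
turn [0.0023 0.6579 0.0013] shift [ 0.0013 -0.0018  0.0333] | mm [ 1.0101 -1.3478 24.9934] deg [ 0.2073 59.2096  0.1201] rows 8.269568054389637
```

```bash
python3 -m pendant '[[[0,0.07,0],[0.001,0,0],-1],[[0,0.14,0],[0.001,0,0],-1],[[0,0.21,0],[0.001,0,0],-1],[[0,0.28,0],[0.001,0,0],-1],[[0,0.35,0],[0.001,0,0],-1],[[0,0.42,0],[0.001,0,0],-1],[[0,0.49,0],[0.001,0,0],-1],[[0,0.56,0],[0.001,0,0],-1],[[0.002,0.62,0.001],[0.001,0,0],-1],[[0.002,0.658,0.001],[0.001,0,0],-1]]'
python3 -m pendant '[[[0,0,0],[0,0,0],-1],[[0,0,0],[0,0,0],-1]]'
python3 - <<'E'
from h import *
print(state()['qpos']);plan([570,36,110],frame(21.5,45))
a=grab('scene');cv2.imwrite('pics/s2.png',cv2.resize(a['pixels'][130:360,250:510],(780,690))[:600])
W=cloud(a);P=W[~np.isnan(W[...,0])];P=P[(np.hypot(P[:,0]-570,P[:,1]-40)<70)&(P[:,2]>30)]
print(P[:,2].min())
E
```

```text
clock: 5.48
ee_pos: [569.2, 37.6, 134.5]
ee_rot: [[-0.254, 0.931, -0.26], [0.659, 0.364, 0.658], [0.708, -0.005, -0.706]]
force: [0.1, -0.7, -1.9]
width: 50.0
grip_force: 35.0
clock: 5.65
ee_pos: [569.0, 38.1, 134.6]
ee_rot: [[-0.256, 0.931, -0.26], [0.663, 0.365, 0.654], [0.703, -0.005, -0.711]]
force: [0.9, 0.6, -1.3]
width: 50.1
grip_force: 35.0
[-0.2732  0.6581  1.63    0.601   1.4245 -0.9132]
turn [-0.0013  0.0032 -0.0031] shift [-0.0254  0.0004  0.0171] | mm [-19.0167   0.3001  12.8167] deg [-0.1203  0.2921 -0.2778] rows 0.5499884866112633
89.42422041757573
```

View pics/s2.png

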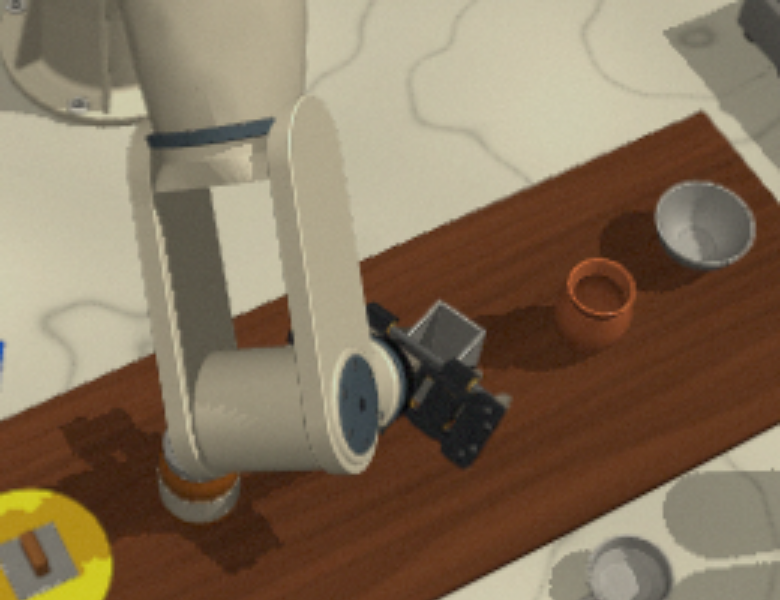

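Canister is upright in the grip, mouth up at (445,335); jar at (200,490), pot at (600,310) untouched. Lowering it, shifted 25 mm towards +y.

```bash
python3 -m pendant '[[[0,0.003,0],[0.009,0.012,0.022],-1],[[0,0.003,0],[-0.01,0.0126,0.045],-1],[[0,0.003,0],[-0.025,0.0126,0.065],-1],[[0,0.003,0],[-0.035,0.0126,0.078],-1],[[0,0.003,0],[-0.0398,0.0126,0.0844],-1],[[0,0.003,0],[-0.0398,0.0126,0.0844],-1],[[0,0.003,0],[-0.0398,0.0126,0.0844],-1],[[0,0.003,0],[-0.0398,0.0126,0.0844],-1]]'
python3 - <<'E'
from h import *
s=state();print(s['ee_pos']+3*s['ee_rot'][:,2],s['force'],s['ee_rot'][2])
a=grab('scene');W=cloud(a);P=W[~np.isnan(W[...,0])];p=P[(np.hypot(P[:,0]-570,P[:,1]-85)<55)&(P[:,2]>25)&(P[:,2]<125)]
# rim points nearest pot side
q=p[p[:,1]>70];print(len(q),np.percentile(q[:,2],[1,5,50,90,95,99]))
E
```

```text
clock: 6.37
ee_pos: [570.4, 63.8, 71.8]
ee_rot: [[-0.259, 0.931, -0.259], [0.659, 0.366, 0.657], [0.706, 0.0, -0.708]]
force: [-0.7, 0.2, -1.7]
width: 49.9
grip_force: 35.0
[569.6538  65.7701  69.6738] [-0.6687  0.2116 -1.6683] [ 0.7064  0.0001 -0.7078]
277 [ 31.7531  39.8562  84.2953 111.4449 113.3813 116.2343]
```

```bash
python3 -m pendant '[[[0,0,0],[-0.003,0,0.003],-1],[[0,0,0],[-0.0055,0,0.0055],-1],[[0,0,0],[-0.006,0,0.006],-1],[[0,0,0],[-0.006,0,0.006],-1]]'
python3 -m pendant '[[[0,0,0],[-0.0005,0,0.0005],-1],[[0,0,0],[-0.001,0,0.001],-1],[[0,0,0],[-0.001,0,0.001],-1]]'
python3 -m pendant '[[[0,0,0],[-0.0005,0,0.0005],-1],[[0,0,0],[-0.001,0,0.001],-1],[[0,0,0],[-0.001,0,0.001],-1]]'
```

```text
clock: 6.75
ee_pos: [569.7, 63.8, 64.3]
ee_rot: [[-0.258, 0.931, -0.26], [0.658, 0.366, 0.658], [0.707, -0.001, -0.707]]
force: [-0.3, 0.1, -1.3]
width: 49.5
grip_force: 35.0
clock: 7.0
ee_pos: [569.8, 63.9, 63.4]
ee_rot: [[-0.258, 0.931, -0.26], [0.658, 0.366, 0.658], [0.707, -0.001, -0.707]]
force: [-0.1, -0.4, -0.8]
width: 49.8
grip_force: 35.0
clock: 7.25
ee_pos: [569.8, 63.9, 62.6]
ee_rot: [[-0.258, 0.931, -0.26], [0.658, 0.366, 0.658], [0.707, -0.001, -0.707]]
force: [1.0, -0.4, 0.7]
width: 49.7
grip_force: 35.0
```

```bash
python3 -m pendant '[[[0,0,0],[-0.0005,0,0.0005],-1],[[0,0,0],[-0.001,0,0.001],-1],[[0,0,0],[-0.001,0,0.001],-1]]'
python3 - <<'E'
from h import *
s=state();print(s['ee_pos']+3*s['ee_rot'][:,2],s['force'],s['torque'])
E
```

```text
clock: 7.5
ee_pos: [569.9, 63.9, 62.6]
ee_rot: [[-0.258, 0.93, -0.26], [0.657, 0.366, 0.659], [0.708, -0.001, -0.706]]
force: [-2.7, -2.9, 9.6]
width: 50.2
grip_force: 35.0
[569.0845  65.8341  60.4792] [-2.7454 -2.8923  9.6236] [0.084  0.3061 0.2991]
```

```bash
python3 -m pendant '[[[0,0,0],[0.0006,0,-0.0006],-1],[[0,0,0],[0.0006,0,-0.0006],-1],[[0,0,0],[0.0006,0,-0.0006],0.3],[[0,0,0],[0.0006,0,-0.0006],0.3],[[0,0,0],[0.0006,0,-0.0006],1],[[0,0,0],[0.0006,0,-0.0006],1],[[0,0,0],[0.0006,0,-0.0006],1],[[0,0,0],[0.0006,0,-0.0006],1],[[0,0,0],[0.0006,0,-0.0006],1],[[0,0,0],[0.0006,0,-0.0006],1]]'
python3 -m pendant '[[[0,0,0],[0,0,-0.02],1],[[0,0,0],[0,0,-0.05],1],[[0,0,0],[0,0,-0.09],1],[[0,0,0],[0,0,-0.14],1],[[0,0,0],[0,0,-0.19],1],[[0,0,0],[0,0,-0.2],1],[[0,0,0],[0,0,-0.2],1]]'
python3 - <<'E'
from h import *
plan([535.5,-339,200],frame(-90,0));print(state()['qpos'])
plan([535.5,-339,200],frame(90,0))
E
```

```text
clock: 8.33
ee_pos: [569.8, 63.9, 61.9]
ee_rot: [[-0.258, 0.931, -0.26], [0.658, 0.366, 0.658], [0.707, -0.001, -0.707]]
force: [0.5, -0.3, 0.9]
width: 91.8
grip_force: 0.0
clock: 8.92
ee_pos: [610.6, -37.2, 170.4]
ee_rot: [[-0.26, 0.931, -0.255], [0.66, 0.364, 0.657], [0.705, 0.003, -0.71]]
force: [0.7, 0.3, -0.3]
width: 91.9
grip_force: 0.0
turn [-0.479  -0.3294  1.1654] shift [-0.2089 -0.2397 -0.2696] | mm [-156.7113 -179.7712 -202.2121] deg [-43.1141 -29.6445 104.8877] rows 16.370624156703506
[-0.3578  0.693   1.4615  0.554   1.5708 -0.902 ]
turn [ 0.2988 -0.4345 -0.7209] shift [-0.2089 -0.2397 -0.2696] | mm [-156.7113 -179.7712 -202.2121] deg [ 26.8909 -39.1094 -64.8844] rows 11.227747908072676
```

```bash
python3 -m pendant '[[[0,0,0],[0.028,0,-0.028],1],[[0,-0.06,0],[0.056,0,-0.057],1],[[0,-0.14,0],[0.056,0,-0.057],1],[[0,-0.22,0],[0.056,0,-0.057],1],[[0,-0.3,0],[0.056,0,-0.057],1],[[0,-0.38,0],[0.056,0,-0.057],1],[[0,-0.45,0],[0.056,0,-0.057],1],[[0,-0.5,0],[0.056,0,-0.057],1],[[0,-0.5,0],[0.056,0,-0.057],1]]'
python3 - <<'E'
from h import *
plan([535.5,-339,200],frame(-90,0));print(state()['qpos'])
E
```

```text
clock: 9.67
ee_pos: [607.1, -32.3, 227.4]
ee_rot: [[-0.37, 0.929, -0.001], [0.929, 0.37, -0.003], [-0.002, -0.002, -1.0]]
force: [1.2, 0.5, 0.7]
width: 91.8
grip_force: 0.0
turn [0.0005 0.0024 1.2414] shift [-0.3444 -0.24    0.0338] | mm [-258.3329 -180.0189   25.3654] deg [  0.0472   0.2131 111.7258] rows 15.60418627025041
[-0.0539  0.3361  1.6797 -0.0034  1.1269 -0.4317]
```

```bash
python3 -m pendant '[[[0,0,0.9],[-0.344,-0.24,0.01],1],[[0,0,0.9],[-0.344,-0.24,0.01],1],[[0,0,0.9],[-0.344,-0.24,0.01],1],[[0,0,0.9],[-0.344,-0.24,0.01],1],[[0,0,0.9],[-0.344,-0.24,0.01],1],[[0,0,0.9],[-0.344,-0.24,0.01],1],[[0,0,0.9],[-0.344,-0.24,0.01],1],[[0,0,0.9],[-0.344,-0.24,0.01],1],[[0,0,0.9],[-0.344,-0.24,0.01],1],[[0,0,0.9],[-0.344,-0.24,0.01],1]]'
python3 - <<'E'
from h import *
plan([535.5,-339,200],frame(-90,0));print(state()['qpos'])
E
```

```text
clock: 10.5
ee_pos: [534.4, -342.6, 218.8]
ee_rot: [[0.773, 0.634, -0.003], [0.634, -0.773, 0.004], [0.0, -0.005, -1.0]]
force: [0.0, 0.8, 0.5]
width: 91.6
grip_force: 0.0
turn [-0.0031  0.001   0.4372] shift [ 0.0042 -0.0027  0.0211] | mm [ 3.1552 -2.0251 15.8231] deg [-0.2782  0.0895 39.3517] rows 5.496194048362736
[-0.5734  0.3869  1.6249  0.0019  1.1345  0.3098]
```

```bash
python3 -m pendant '[[[-0.002,0.001,0.437],[0.004,-0.003,0],1],[[-0.002,0.001,0.437],[0.004,-0.003,0],1],[[-0.002,0.001,0.437],[0.004,-0.003,0],1],[[-0.002,0.001,0.437],[0.004,-0.003,0],1],[[-0.002,0.001,0.437],[0.004,-0.003,0],1],[[-0.002,0.001,0.437],[0.004,-0.003,0],1],[[-0.002,0.001,0.437],[0.004,-0.003,0],1],[[-0.002,0.001,0.437],[0.004,-0.003,0],1]]'
python3 - <<'E'
from h import *
f=grab('wrist');t=grab('top');s=grab('scene')
cv2.imwrite('pics/ws.png',np.hstack([cv2.resize(f['pixels'],(400,300)),cv2.resize(s['pixels'],(400,300))]))
def rect(f,n,cx,cy,r,z0,z1):
    W=cloud(f);P=W[~np.isnan(W[...,0])];P=P[(np.hypot(P[:,0]-cx,P[:,1]-cy)<r)&(P[:,2]>z0)&(P[:,2]<z1)]
    if len(P)>5: print(n,len(P),np.median(P[:,2]),cv2.minAreaRect(P[:,:2].astype(np.float32)))
for n,g in(('w',f),('t',t),('s',s)):
    rect(g,n+' plate',535,-339,45,31,40);rect(g,n+' handle',535,-339,45,55,75);rect(g,n+' rim',570,66,50,98,108)
    rect(g,n+' jar',535,-178,50,112,125)
plan([535.5,-339,56],frame(-90,0))
E
```

```text
clock: 11.17
ee_pos: [536.2, -337.3, 219.5]
ee_rot: [[1.0, 0.012, -0.0], [0.012, -1.0, 0.0], [-0.0, -0.0, -1.0]]
force: [0.7, 0.2, -0.0]
width: 92.1
grip_force: 0.0
w plate 2943 34.273267277351124 ((532.61474609375, -339.4435119628906), (57.60218811035156, 57.23454284667969), 89.04121398925781)
w handle 636 61.87882068829717 ((533.4818115234375, -339.19647216796875), (13.908279418945312, 35.31703567504883), 88.38432312011719)
w jar 5456 118.0335232524693 ((535.0120849609375, -178.34767150878906), (62.743988037109375, 62.242618560791016), 78.43416595458984)
t rim 109 102.41510426085733 ((570.21826171875, 66.38734436035156), (50.40623092651367, 50.159332275390625), 20.598453521728516)
t jar 528 118.17349003025481 ((535.1187133789062, -178.0687713623047), (60.62477493286133, 64.0906982421875), 45.15055465698242)
s plate 288 34.37677289679766 ((534.0499267578125, -346.0998229980469), (71.26171112060547, 71.17584991455078), 0.6495636701583862)
s handle 65 61.0487970888214 ((535.878662109375, -339.8019714355469), (34.07780456542969, 13.196611404418945), 0.3352825939655304)
s rim 91 101.7317290534279 ((570.7562255859375, 68.1898422241211), (52.22622299194336, 53.796382904052734), 20.352073669433594)
s jar 414 117.38274094718804 ((537.6802978515625, -177.19020080566406), (61.979278564453125, 64.29219818115234), 2.2956011295318604)
turn [ 0.001  -0.0005  0.007 ] shift [-0.0016  0.0017  0.2148] | mm [ -1.222    1.2448 161.1204] deg [ 0.0881 -0.0483  0.6302] rows 3.8640244596257722
```

View pics/ws.png

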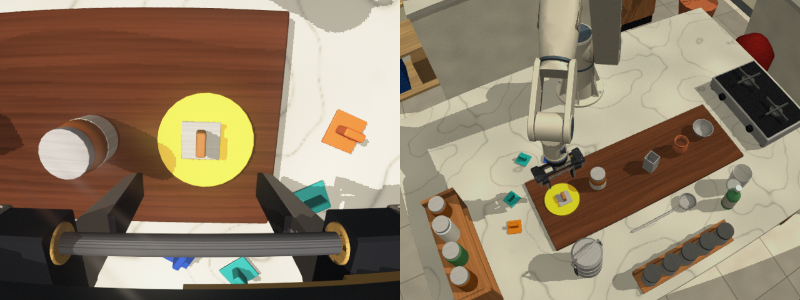

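The picture shows the steel lid with its bar under the gripper at (203,142) in the wrist half. The canister is standing at (651,160) in the scene half, with the jar and pot in place. Now picking up the lid.

```bash
python3 -m pendant '[[[0,0,0.018],[-0.0036,0.002,0.05],0.4],[[0,0,0.018],[-0.0036,0.002,0.1],0.2],[[0,0,0.018],[-0.0036,0.002,0.15],0],[[0,0,0.018],[-0.0036,0.002,0.185],0],[[0,0,0.018],[-0.0036,0.002,0.205],0],[[0,0,0.018],[-0.0036,0.002,0.2148],0],[[0,0,0.018],[-0.0036,0.002,0.2148],0],[[0,0,0.018],[-0.0036,0.002,0.2148],0]]'
python3 - <<'E'
from h import *
plan([534,-339.3,56],frame(-90.9,0));print(state()['force'])
E
```

```text
clock: 11.98
ee_pos: [534.7, -339.7, 59.9]
ee_rot: [[1.0, -0.018, 0.002], [-0.018, -1.0, -0.003], [0.002, 0.003, -1.0]]
force: [0.3, -0.4, 1.7]
width: 46.1
grip_force: 0.0
turn [ 0.0017 -0.0012 -0.0017] shift [-0.001  -0.0005  0.0013] | mm [-0.7534 -0.4082  0.938 ] deg [ 0.1561 -0.11   -0.1565] rows 0.03449055693676569
[ 0.3065 -0.4109  1.6625]
```

```bash
python3 -m pendant '[[[0.001,-0.001,0],[-0.001,0,0.001],0],[[0.001,-0.001,0],[-0.001,0,0.001],0],[[0.001,-0.001,0],[-0.001,0,0.001],-1],[[0.001,-0.001,0],[-0.001,0,0.001],-1],[[0.001,-0.001,0],[-0.001,0,0.001],-1],[[0.001,-0.001,0],[-0.001,0,0.001],-1],[[0.001,-0.001,0],[-0.001,0,0.001],-1],[[0.001,-0.001,0],[-0.001,0,0.001],-1]]' 35
python3 -m pendant '[[[0,0,0],[0,0,-0.015],-1],[[0,0,0],[0,0,-0.05],-1],[[0,0,0],[0,0,-0.1],-1],[[0,0,0],[0,0,-0.15],-1],[[0,0,0],[0,0,-0.19],-1],[[0,0,0],[0,0,-0.205],-1],[[0,0,0],[0,0,-0.205],-1],[[0,0,0],[0,0,-0.205],-1]]'
python3 - <<'E'
from h import *
plan([570.5,66.8,209],frame(-69,0));print(state()['qpos'])
E
```

```text
clock: 12.65
ee_pos: [533.7, -339.6, 58.9]
ee_rot: [[1.0, -0.019, 0.0], [-0.019, -1.0, -0.001], [0.0, 0.001, -1.0]]
force: [-0.2, 0.5, 1.8]
width: 13.8
grip_force: 35.0
clock: 13.32
ee_pos: [533.4, -339.2, 212.4]
ee_rot: [[1.0, -0.019, 0.0], [-0.019, -1.0, -0.001], [0.0, 0.001, -1.0]]
force: [-0.7, 0.2, -2.0]
width: 13.6
grip_force: 35.0
turn [ 0.0008  0.0001 -0.2454] shift [ 0.0392 -0.5422 -0.0002] | mm [  29.3845 -406.6304   -0.1622] deg [  0.0747   0.0054 -22.0874] rows 9.77675715079509
[-0.5682  0.3862  1.6413 -0.0011  1.1133  1.022 ]
```

```bash
python3 -m pendant '[[[0,0,-0.02],[0.002,-0.03,0],-1],[[0,0,-0.06],[0.008,-0.08,0],-1],[[0,0,-0.1],[0.012,-0.13,0],-1],[[0,0,-0.14],[0.016,-0.18,0],-1],[[0,0,-0.18],[0.02,-0.23,0],-1],[[0,0,-0.22],[0.024,-0.28,0],-1],[[0,0,-0.245],[0.028,-0.33,0],-1],[[0,0,-0.245],[0.032,-0.38,0],-1],[[0,0,-0.245],[0.036,-0.43,0],-1],[[0,0,-0.245],[0.038,-0.47,0],-1]]'
python3 - <<'E'
from h import *
plan([570.5,66.8,209],frame(-69,0))
E
```

```text
clock: 14.15
ee_pos: [567.3, 15.1, 209.4]
ee_rot: [[0.934, 0.358, -0.004], [0.358, -0.934, -0.001], [-0.004, -0.001, -1.0]]
force: [0.1, 0.1, -1.3]
width: 14.0
grip_force: 35.0
turn [-0.0005  0.0027 -0.0001] shift [ 0.0287 -0.0629 -0.0035] | mm [ 21.5047 -47.1638  -2.6147] deg [-0.0413  0.2452 -0.0063] rows 1.2446282614997932
```

```bash
cat >> h.py <<'E'
def rect(f,n,cx,cy,r,z0,z1):
    W=cloud(f);P=W[~np.isnan(W[...,0])];P=P[(np.hypot(P[:,0]-cx,P[:,1]-cy)<r)&(P[:,2]>z0)&(P[:,2]<z1)]
    if len(P)>5: print(n,len(P),'z',np.median(P[:,2]),cv2.minAreaRect(P[:,:2].astype(np.float32)))
E
python3 - <<'E'
from h import *
f=grab('wrist');t=grab('top');s=grab('scene')
for n,g in(('w',f),('t',t),('s',s)):
    rect(g,n+' rim',570.5,66.8,45,97,108)
    p=state()['ee_pos'];rect(g,n+' plate',p[0],p[1],46,p[2]-29,p[2]-21)
cv2.imwrite('pics/wt.png',np.hstack([cv2.resize(f['pixels'],(400,300)),cv2.resize(t['pixels'][140:260,200:360],(400,300))]))
E
```

```text
w rim 1199 z 102.79490430182682 ((568.5545654296875, 67.97518920898438), (49.227237701416016, 50.8780632019043), 21.033512115478516)
w plate 4734 z 184.71196445620282 ((566.6768188476562, 14.91756820678711), (58.42432403564453, 58.244266510009766), 20.77383804321289)
t rim 6 z 105.12072243265175 ((571.0140380859375, 91.07280731201172), (28.49639320373535, 5.307255744934082), 13.80008316040039)
t plate 50 z 184.58746405061117 ((548.112060546875, 32.008724212646484), (16.328643798828125, 19.100772857666016), 89.6882095336914)
s rim 72 z 101.77567516294584 ((576.6322631835938, 70.83760070800781), (40.03957748413086, 54.42287826538086), 22.02804946899414)
s plate 136 z 184.52141227277104 ((583.0383911132812, 23.37479019165039), (28.80202293395996, 58.83348083496094), 17.12698745727539)
```

View pics/wt.png

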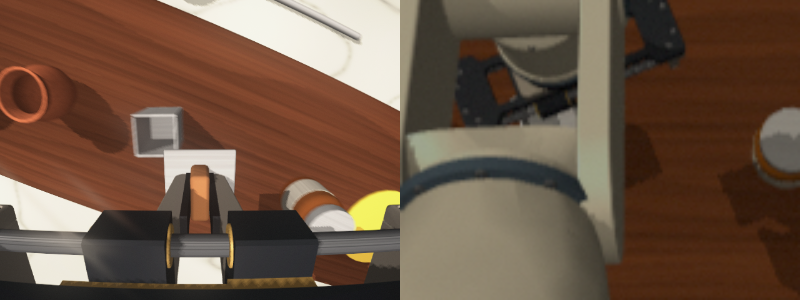

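Left half: the held lid plate is at (200,165) and the open rim at (157,132), parallel. Jar and pot are standing. Moving over the mouth.

```bash
python3 -m pendant '[[[0,0.0027,-0.002],[0.014,-0.032,0],-1],[[0,0.0027,-0.002],[0.0275,-0.0643,0],-1],[[0,0.0027,-0.002],[0.0275,-0.0643,0],-1],[[0,0.0027,-0.002],[0.0275,-0.0643,0.02],-1],[[0,0.0027,-0.002],[0.0275,-0.0643,0.04],-1],[[0,0.0027,-0.002],[0.0275,-0.0643,0.055],-1],[[0,0.0027,-0.002],[0.0275,-0.0643,0.06],-1],[[0,0.0027,-0.002],[0.0275,-0.0643,0.06],-1],[[0,0.0027,-0.002],[0.0275,-0.0643,0.06],-1]]'
python3 - <<'E'
from h import *
s=state();print(s['ee_pos'],s['ee_rot'][2])
f=grab('wrist');sc=grab('scene')
for n,g in(('w',f),('s',sc)):
    rect(g,n+' rim',569,67.4,45,97,108)
    p=s['ee_pos'];rect(g,n+' plate',p[0],p[1],46,p[2]-29,p[2]-21)
W=cloud(f);P=W[~np.isnan(W[...,0])];P=P[(np.hypot(P[:,0]-569,P[:,1]-67)<45)&(P[:,2]>30)&(P[:,2]<108)]
a=np.array([-.358,.934]);w=np.array([.934,.358])
print(len(P));q=P[:,:2]-[569,67.4]
print('a',np.percentile(q@a,[0,2,98,100]),'w',np.percentile(q@w,[0,2,98,100]))
cv2.imwrite('pics/ww.png',np.hstack([cv2.resize(f['pixels'],(400,300)),cv2.resize(sc['pixels'][100:220,340:500],(400,300))]))
E
```

```text
clock: 15.05
ee_pos: [570.8, 64.2, 166.9]
ee_rot: [[0.933, 0.36, 0.003], [0.36, -0.933, 0.0], [0.003, 0.001, -1.0]]
force: [-0.1, -0.0, -1.5]
width: 13.7
grip_force: 35.0
[570.816   64.2352 166.8569] [ 0.0031  0.001  -1.    ]
w rim 626 z 102.72914493394283 ((589.0343017578125, 75.91233825683594), (6.8910322189331055, 49.75479507446289), 21.003969192504883)
w plate 4731 z 142.24173598101666 ((570.43603515625, 64.16390991210938), (57.76139450073242, 58.2398796081543), 20.96664047241211)
s rim 60 z 102.06907790714683 ((585.0518188476562, 62.3807373046875), (69.01859283447266, 38.81557083129883), 66.18666076660156)
s plate 125 z 141.80489324951805 ((586.5797729492188, 71.96659851074219), (27.077322006225586, 60.769073486328125), 21.099512100219727)
2094
a [-24.1042 -23.1234  24.3781  25.6602] w [-1.473  10.4728 25.025  25.2143]
```

View pics/ww.png

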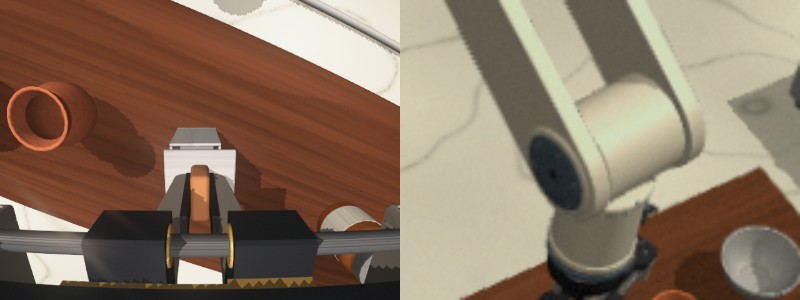

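The lid is parallel over the mouth at (200,175), and the far rim is visible at (195,147). It needs about 4 mm sideways and 20 mm down.

```bash
python3 -m pendant '[[[0,-0.0015,0],[0,-0.003,0],-1],[[0,-0.0015,0],[0,-0.0053,0.006],-1],[[0,-0.0015,0],[0,-0.0053,0.013],-1],[[0,-0.0015,0],[0,-0.0053,0.02],-1],[[0,-0.0015,0],[0,-0.0053,0.025],-1],[[0,-0.0015,0],[0,-0.0053,0.027],-1],[[0,-0.0015,0],[0,-0.0053,0.027],-1],[[0,-0.0015,0],[0,-0.0053,0.027],-1],[[0,-0.0015,0],[0,-0.0053,0.027],-1],[[0,-0.0015,0],[0,-0.0053,0.027],-1]]'
cat > m.py <<'E'
from h import *
s=state();p=s['ee_pos'];print(p,s['ee_rot'][2],s['force'])
f=grab('wrist')
rect(f,'plate',p[0],p[1],46,p[2]-29,p[2]-21);rect(f,'rim',569,67.4,45,98,106)
W=cloud(f);P=W[~np.isnan(W[...,0])];P=P[(np.hypot(P[:,0]-569,P[:,1]-67)<45)&(P[:,2]>30)&(P[:,2]<106)]
q=P[:,:2]-[569,67.4]
print(len(P),'a',np.percentile(q@[-.358,.934],[1,2,98,99]),'w',np.percentile(q@[.934,.358],[2,98,100]))
E
python3 m.py
```

```text
clock: 15.98
ee_pos: [569.7, 68.6, 147.1]
ee_rot: [[0.933, 0.361, 0.002], [0.361, -0.933, -0.0], [0.002, 0.001, -1.0]]
force: [-0.1, 0.0, -0.7]
width: 13.8
grip_force: 35.0
[569.7036  68.5907 147.0549] [ 0.0018  0.0012 -1.    ] [-0.1459  0.0429 -0.7391]
plate 4730 z 122.41693016853847 ((569.4452514648438, 68.54729461669922), (57.47884750366211, 58.400150299072266), 20.727197647094727)
rim 261 z 101.28824064047996 ((591.6648559570312, 76.89945220947266), (1.2229089736938477, 49.207252502441406), 21.54928970336914)
2108 a [-23.392  -22.8995  24.2678  24.8217] w [24.2527 25.0479 25.3524]
```

```bash
python3 -m pendant '[[[0,-0.001,0],[-0.0007,0,0],-1],[[0,-0.001,0],[-0.0007,0,0],-1],[[0,-0.001,0],[-0.0007,0,0],-1],[[0,-0.001,0],[-0.0007,0,0],-1],[[0,-0.001,0],[-0.0007,0,0],-1],[[0,-0.001,0],[-0.0007,0,0],-1]]'; python3 m.py; python3 -c "
from h import *
print(workorder.job_done())"
```

```text
clock: 16.53
ee_pos: [569.0, 68.4, 146.8]
ee_rot: [[0.933, 0.361, 0.0], [0.361, -0.933, -0.001], [-0.0, 0.001, -1.0]]
force: [-0.8, 1.1, -1.4]
width: 14.0
grip_force: 35.0
[569.0218  68.4211 146.8213] [-0.0001  0.0011 -1.    ] [-0.7844  1.1467 -1.3858]
plate 4739 z 122.1585517893061 ((568.9113159179688, 68.40911102294922), (57.2609748840332, 58.37371826171875), 21.044618606567383)
rim 372 z 102.10852888009337 ((591.5357666015625, 76.83966064453125), (1.6165800094604492, 49.279239654541016), 21.274959564208984)
2210 a [-23.4213 -22.8471  24.2604  24.7422] w [23.9802 25.0403 25.3599]
the job is handed in; nothing more can be done
None
```

The job is handed in at about 16.5 s: the canister stands upright in the gap and released, and the arm holds the lid level and parallel over its mouth, centred to under 1 mm by the wrist camera, with about 10 mm of air.

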